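# Park the clay pipe offcut at the top of the sloped gutter and set its keeper

### The arm

A 6-joint arm with a two-finger parallel gripper is mounted at the origin on the work surface. World frame = base frame: x ahead of the robot, y to its left, z up, the work surface at z = 0. Lengths are in m, angles in rad, forces in N, time in s.
With the tool pointing down it reaches from about 0.375 to 0.9 m from the base axis. Payload 3.1 kg.
Tool frame: the origin (TCP) lies between the finger pads; the fingertips stand 11 mm ahead of it and the grasp point (between the pads) lies 8 mm behind it; z points along the fingers, y is the direction in which the jaws open and shut (so a half turn about z gives the same grasp; the last joint's range is limited). The gripper opens to 85 mm and grips with 20 to 120 N. Pads are 22 mm wide; open, the fingers measure 114 mm over their backs; the gripper's body (76 mm by 85 mm) begins 54 mm behind the grasp point. The pads swing forward as they close: fully open they stand 13 mm farther back than shut.
Start: joints at [1.133, 0.527, 1.433, -0, 1.181, -0.178], TCP at [0.161, 0.604, 0.242] pointing down, gripper open.
Joint ranges: [-3.08, 3.08], [-0.75, 2.2], [0.22, 2.44], [-1.43, 4.57], [0, 2.65], [-2.85, 2.85]. Speed limits (rad/s): [2.79, 2.79, 3.14, 3.14, 3.14, 3.14].

### API

Orientations are given as a unit quaternion [x, y, z, w].
In Python, from station import manip gives the robot as it stands.
- The arm moves only by the tool move_arm, never from a script. Its argument "deltas" is a list of rows, each a list of 5 numbers: the shift along the tool's x, y, z in units of 40 cm (1.0 is 40 cm), then the turn about the tool's z in units of 0.5 rad (1.0 is 0.5 rad), then the opening in per cent of the stroke, from 0 (shut) to 100 (fully open). In form: [[x, y, z, twist, grip], ...]. A call has exactly 8 rows; each row is the pose to reach, as a shift and turn from the pose commanded when the call began, along the tool's axes at that moment; what a row does not reach only later rows make up. A row lasts 1/12 s, in which the tool goes at most 41.7 mm and 7.16 degrees, less where a joint would pass 70% of its speed; a pose out of reach is approached as far as the arm can. A call with a number of a shift or a turn outside -1 to 1 is refused whole. A call with a gripper value outside its range is refused whole. The fingers move at their own pace and stop on an object; "force" is the grip in N (left out, the last holds). Time passes only in rows, so rows that repeat a pose let the fingers close, or fill a call up. It gives the time, the measured TCP pose, the force and the opening at its end, in the units of the state.
- manip.sense(): the state, without advancing time (a new reading comes with each control period).
- manip.snapshot(name): name is "scene" or "top" or "wrist"; returns (picture, depth): 480x640x3 uint8, red, green, blue; 480x640 float32, m along the optical axis (not along the pixel's ray), 0 where there is no reading.
- manip.get_calibration(name): a dict with "vfov" (degrees; the focal length in pixels is half the picture's height over the tangent of half this angle, whatever the lens; pixels are square), "cx", "cy" (the principal point, pixels), "pose" (4x4, takes a point from camera to world coordinates). Camera axes: x right, y down, z forward; pixel columns grow to the right and rows downward; lengths in m; the calibration is good to about 2 mm. A picture is of the moment at which its call begins: read the wrist's pose just before it. get_calibration takes no time and is no camera call; for the wrist camera it gives the pose at the moment of the call.
- manip.sign_off(): hands the job in, once; it reports no verdict.
The state is a dict: "t": time; "q": joint angles; "qd": joint speeds; "tau": joint torques, N m; "tcp_pos": TCP position; "tool_rot": TCP orientation; "force": force on the tool from outside, world axes, zero at the start; "ft_torque": the same for the moment, N m; "finger_gap": opening from 0.0 (shut) to 1.0 (fully open).
Only numpy, scipy, OpenCV 4.12 (cv2) and the standard library are available. Lean on these libraries where they do the work, as an engineer would, in place of code of your own. Each camera call takes 0.05 s, during which the arm holds its last target.

### The job

A short clay pipe offcut lies at the bottom of the sloped aluminium gutter. Without gripping or lifting it, push it with the fingertips up the gutter, over the crest and into the dip against the tall top stop, and then push the wooden keeper bar all the way round until it lies square across the gutter behind the pipe, so that the pipe cannot roll back. Leave the jar, kneeling block, cultivator and glass cloche where they are.

Things in the scene. Friction and masses are not known exactly. Their poses are not given: they have to be found in the camera images.
- gutter: Fixed aluminium gutter, flat-bottomed U section, 370 mm long, on chocks. Origin on the brick surface (z = 0) under it; x level, uphill along its centre line; y to the left looking uphill; z up. Floor 62 mm wide, walls 4 mm thick, 22 mm above the floor on the climb, level at z = 98 mm past the crest. Floor climbs at 7 degrees to the crest, then dips at 10 degrees to the top stop.
- gutter_lip (a point): Bottom end of the gutter floor, at x = -200, y = 0, z = 40 mm in the gutter's frame, where a lip 6 mm thick (lying downhill of this point) stands across the gutter 12 mm above the floor, its top at z = 52 mm. Beyond the lip the end is open.
- gutter_crest (a point): Crest of the gutter floor, where the climb ends and the dip begins: x = 90, y = 0, z = 76 mm in the gutter's frame.
- gutter_stop (a point): Foot of the top stop's face at the bottom of the dip: x = 156, y = 0, z = 64 mm in the gutter's frame. The stop is an upright plate across the gutter, its top at z = 129 mm.
- pipe: Loose smooth clay pipe offcut (friction about 0.35), 60 mm outside diameter, 56 mm long, 0.11 to 0.22 kg; origin at its centre, own y its axis, x and z turn as it rolls. Lies across the gutter; starts against the lip, centre at x = -178, z = 73 mm in the gutter's frame; parked: x = 126, z = 100 mm. Runs back from anywhere short of the crest.
- keeper (a joint): Angle q of the wooden keeper bar about its upright pivot (rad). From the pivot the bar runs along (-cos q, sin q) in the gutter's x, y: 0 straight downhill outside the right wall, negative swung outward, 1.57 (its end limit) square across the gutter behind the parked pipe. Starts at -0.5 to -0.1, clear of the pipe's way. Light friction (0.04 N m) holds it where it is left.
- keeper_pivot (a point): On the keeper's upright pivot axis at mid height of the bar: x = 82, y = -47, z = 110 mm in the gutter's frame, outside the right wall. Post and pivot head are 9 mm in radius, the head's top at z = 122 mm.
- keeper_tip (a point): Middle of the end face of the keeper bar's free end, 95 mm from the pivot axis. The bar is 10 mm thick and 20 mm high, its underside 100 mm and its top 120 mm above the brick surface.
- jar: Bystander: white plastic screw-top jar, 84 mm diameter, 115 mm tall, origin at the centre of its underside.
- kneeler: Bystander: green hard silicone kneeling block, 130 x 270 x 40 mm, origin at the centre of its underside.
- cultivator: Bystander: aluminium three-tined hand cultivator lying flat, about 300 mm long, 40 mm high, x from handle to tines, origin on the surface under the front end of its handle grip.
- cloche: Bystander: glass bell cloche, 170 mm diameter, 188 mm tall, origin at the centre of its underside.
Mind the look-alikes: they are no part of the job. There is more than one size of the pipe; the job needs the middle-sized.

How it is judged:
On the way, in this order (a step that is already met when the one before it is completed fails the run):
1. the pipe lies in the dip against the top stop (x of pipe in the frame of gutter between 0.115 and 0.137 m and y of pipe in the frame of gutter between -0.012 and 0.012 m and z of pipe in the frame of gutter below 0.11 m), for 0.2 s.
2. the keeper bar is swung square across the gutter behind it (all of step 1 and value of joint keeper above 1.45 rad), for 0.2 s.
At the end, for the whole second after the job is handed in: The pipe rests in the dip against the top stop (centre 115 to 137 mm uphill of the gutter's origin, within 12 mm of its centre line, down on the floor) and the keeper is at more than 1.45 rad, square across the gutter to within 7 degrees; pipe at rest (all of step 2 and linear speed of pipe below 0.02 m/s); the robot touches nothing.
It fails at once if the pipe is lifted off the gutter's floor or taken out of the gutter (z of pipe in the frame of gutter above 0.122 m or z of pipe in the frame of gutter below 0.06 m or y of pipe in the frame of gutter above 0.02 m or y of pipe in the frame of gutter below -0.02 m or (x of pipe in the frame of gutter below -0.05 m and z of pipe in the frame of gutter above 0.105 m) or (x of pipe in the frame of gutter below -0.12 m and z of pipe in the frame of gutter above 0.095 m)).
It fails at once if a bystander is pushed, lifted or knocked over (distance of any of jar, kneeler, cultivator, cloche from where it was at the start of the episode above 0.02 m or angle between any of jar, kneeler, cultivator, cloche's own z axis and vertical above 0.3 rad).
It also fails if it takes over 53 s, if anything falls off the work surface, if the arm or the gripper's body presses on something with over 40 N, if the wrist force passes 120 N, or if a joint passes its speed limit or range.

## Working session

There is one attempt and no reset: what is moved stays moved. The work goes in short steps, Python scripts to look and compute and a tool call to move; the robot and the scene stay as the last step left them, time stands still between calls to the robot, and variables do not carry over. Pictures are saved under pics/ and viewed, and the job is handed in when it is done.

Besides the shell and the picture viewer there is one more tool, called after ">>>" in YAML: its name, and indented under it one key for each argument. move_arm: Moves the arm, as the interface text tells. Its arguments: {"type":"object","properties":{"deltas":{"type":"array","items":{"type":"array","items":{"type":"number"}}},"force":{"type":"number"}},"required":["deltas"]}

```bash
ls; mkdir -p pics
python3 - <<'E'
from station import manip
import cv2,numpy as np
print(manip.sense())
for n in ["scene","top","wrist"]:
    p,d=manip.snapshot(n); c=manip.get_calibration(n)
    cv2.imwrite(f"pics/{n}0.png",p[:,:,::-1]); np.savez(f"pics/{n}0.npz",p=p,d=d,pose=c["pose"],v=c["vfov"],cx=c["cx"],cy=c["cy"])
    print(n,c)
E
```

```text
pics
{'t': 0.0, 'q': array([ 1.13250333e+00,  5.28491063e-01,  1.43396386e+00,  7.22647874e-06,
        1.18141636e+00, -1.78506866e-01]), 'qd': array([-0.00114294, -0.00071264,  0.00075364, -0.00074726, -0.00061776,
        0.00071091]), 'tau': array([ 7.06136434e-04, -4.42348552e+01, -1.78029513e+01, -1.44433234e-04,
        8.16642714e-03, -8.45689129e-06]), 'tcp_pos': array([0.16020496, 0.60336297, 0.24129874]), 'tool_rot': array([ 1.29529389e-01,  9.91574929e-01, -1.08454974e-03, -3.49005317e-04]), 'force': array([ 0.41535603,  0.17495247, -0.64559838]), 'ft_torque': array([-0.01244897, -0.01647885, -0.03509928]), 'finger_gap': 1.0013651827921433}
scene {'vfov': 57.84898101462128, 'cx': 313.497715423984, 'cy': 244.00625570768366, 'pose': array([[-6.70070328e-01,  6.13100077e-01, -4.18466309e-01,
         1.08590426e+00],
       [ 7.42297596e-01,  5.53586963e-01, -3.77539076e-01,
         4.61895800e-01],
       [ 1.88256295e-04, -5.63604268e-01, -8.26044910e-01,
         1.16892644e+00],
       [ 0.00000000e+00,  0.00000000e+00,  0.00000000e+00,
         1.00000000e+00]])}
top {'vfov': 48.021420772597075, 'cx': 313.5316435046383, 'cy': 241.26595960815348, 'pose': array([[-0.02913206, -0.99307075,  0.1138499 ,  0.39069402],
       [-0.99920706,  0.03202432,  0.02365794, -0.02454027],
       [-0.02713997, -0.11307042, -0.99321624,  1.31930058],
       [ 0.        ,  0.        ,  0.        ,  1.        ]])}
wrist {'vfov': 68.69473325487859, 'cx': 316.5715761046357, 'cy': 240.05366873548763, 'pose': array([[ 0.25582788,  0.93127947,  0.25936583,  0.0934993 ],
       [ 0.9667218 , -0.24616398, -0.06965811,  0.62087084],
       [-0.00102464,  0.26855509, -0.96326378,  0.3735845 ],
       [ 0.        ,  0.        ,  0.        ,  1.        ]])}
```

View pics/scene0.png

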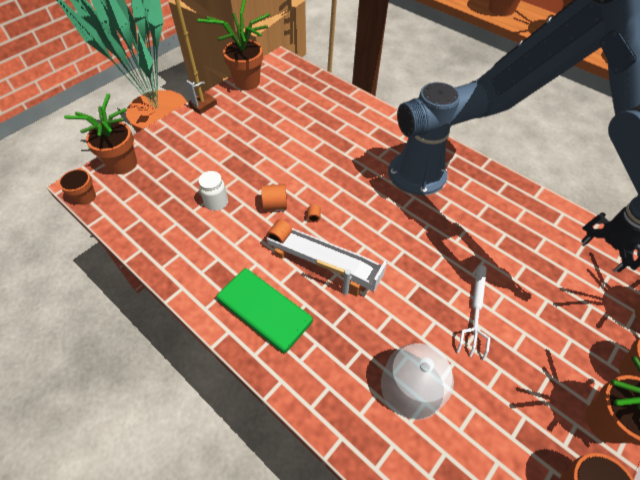

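View pics/top0.png

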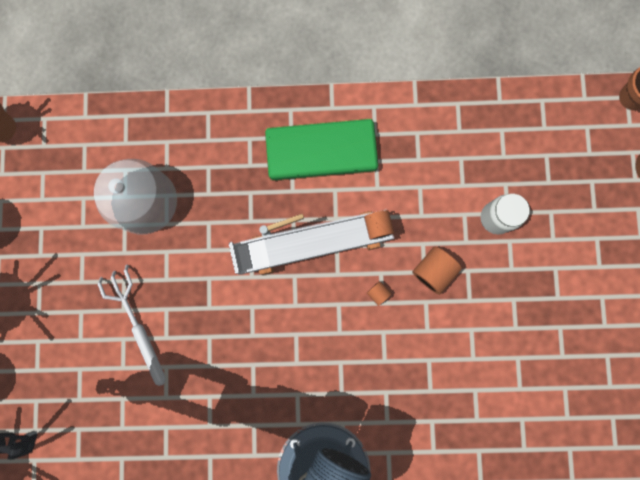

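View pics/wrist0.png

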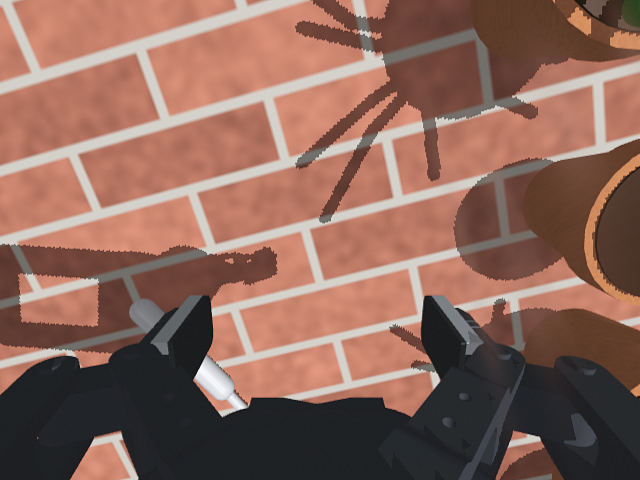

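The top view shows the pipe in the gutter at (378,225), the stop at (240,258) and the keeper on the far side at (265-300,222). Next I fit the gutter's pose from the point cloud.

```bash
cat > h.py <<'E'
import numpy as np,cv2
def load(n):
    z=np.load(f"pics/{n}.npz"); return z
def cloud(z):
    d=z["d"]; h,w=d.shape; f=h/2/np.tan(np.radians(float(z["v"]))/2)
    u,v=np.meshgrid(np.arange(w),np.arange(h))
    P=np.stack([(u-z["cx"])/f*d,(v-z["cy"])/f*d,d],-1)
    T=z["pose"]; return P@T[:3,:3].T+T[:3,3]
def proj(z,X):
    T=np.linalg.inv(z["pose"]); q=np.asarray(X)@T[:3,:3].T+T[:3,3]; f=240/np.tan(np.radians(float(z["v"]))/2)
    return np.stack([q[...,0]/q[...,2]*f+z["cx"],q[...,1]/q[...,2]*f+z["cy"]],-1)
E
python3 - <<'E'
from h import *
for n in ["top0","scene0"]:
    z=load(n);W=cloud(z);p=z["p"].astype(int)
    hsv=cv2.cvtColor(z["p"],cv2.COLOR_RGB2HSV)
    print(n,"table z",np.median(W[300:330,200:330,2]))
    m=(W[...,0]>.3)&(W[...,0]<.65)&(W[...,1]>-.25)&(W[...,1]<.25)&(W[...,2]>.03)&(W[...,2]<.2)&(z["d"]>0)
    grey=m&(hsv[...,1]<60)
    Q=W[grey]; print(len(Q),Q.min(0),Q.max(0))
    r=cv2.minAreaRect(Q[:,:2].astype(np.float32)); print("rect",r,cv2.boxPoints(r))
E
python3 - <<'E'
import cv2,numpy as np
for n,(x0,y0,x1,y1) in {"top":(220,190,410,290),"scene":(250,190,400,310)}.items():
    i=cv2.imread(f"pics/{n}0.png")[y0:y1,x0:x1]
    cv2.imwrite(f"pics/{n}0c.png",cv2.resize(i,None,fx=4,fy=4,interpolation=cv2.INTER_CUBIC))
E
```

```text
top0 table z 0.0002792560217160789
4536 [ 0.45686369 -0.22496518  0.03045978] [0.60085813 0.19331705 0.13377873]
rect ((0.5308811664581299, -0.016362488269805908), (0.4191141426563263, 0.14254119992256165), 89.2472915649414) [[ 0.4568638  -0.2249652 ]
 [ 0.5993927  -0.22683774]
 [ 0.6048986   0.19224022]
 [ 0.46236962  0.19411276]]
scene0 table z 0.03397406614208287
2574 [ 0.46622731 -0.16971041  0.03020291] [0.60871555 0.1946683  0.13451131]
rect ((0.5454652309417725, 0.008267879486083984), (0.09495687484741211, 0.37152063846588135), 11.463433265686035) [[ 0.46201545  0.18088663]
 [ 0.5358524  -0.18322283]
 [ 0.628915   -0.16435087]
 [ 0.5550781   0.19975859]]
```

View pics/top0c.png

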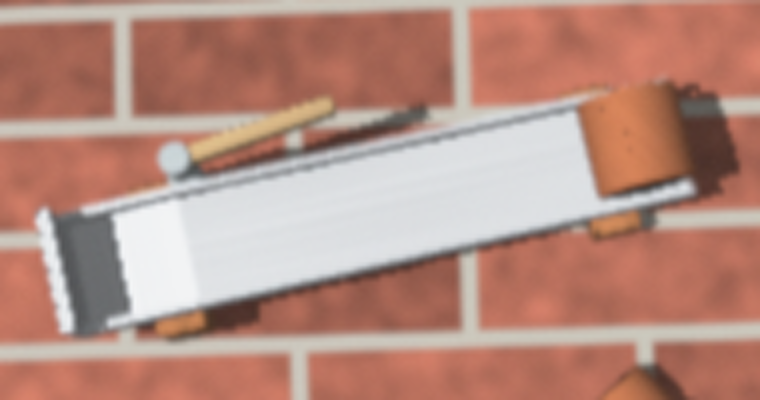

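View pics/scene0c.png

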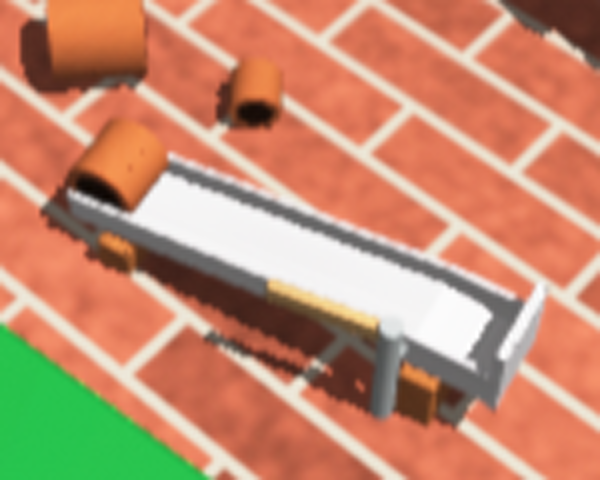

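```bash
cat > fit.py <<'E'
from h import *
from scipy.optimize import minimize
def floor(x): return np.where(x<.09,.040+(x+.2)*(.036/.29),.076-(x-.09)*(.012/.066))
def model(x,y):
    f=floor(x); a=abs(y)
    h=np.where(a<.031,f,np.where(a<.035,np.where(x<.09,f+.022,.098),0))
    h=np.where((x<-.2)&(a<.035),.052,h)
    h=np.where((x>.156)&(a<.035),.129,h)
    h=np.where((x<-.206)|(x>.164)|(a>.035),0,h)
    return h
def toG(P,s):
    c,sn=np.cos(s[2]),np.sin(s[2]); dx=P[:,0]-s[0];dy=P[:,1]-s[1]
    return np.stack([c*dx+sn*dy,-sn*dx+c*dy,P[:,2]],1)
def fromG(x,y,z,s):
    c,sn=np.cos(s[2]),np.sin(s[2]); return np.array([s[0]+c*x-sn*y,s[1]+sn*x+c*y,z])
def prep(n):
    z=load(n);W=cloud(z);hsv=cv2.cvtColor(z["p"],cv2.COLOR_RGB2HSV)
    m=(W[...,0]>.42)&(W[...,0]<.66)&(W[...,1]>-.26)&(W[...,1]<.24)&(W[...,2]<.2)&(z["d"]>0)
    return W[m]
def fit(P,s0):
    def c(s):
        g=toG(P,s); r=np.abs(g[:,2]-s[3]-model(g[:,0],g[:,1])); 
        k=(g[:,0]<-.135)&(g[:,0]>-.21)&(abs(g[:,1])<.032)   # pipe
        r=np.where(k,0.005,np.minimum(r,.012)); return r.mean()*1e3
    best=None
    for dy in (-.01,0,.01):
        r=minimize(c,[s0[0],s0[1]+dy,s0[2],0],method="Nelder-Mead",options=dict(initial_simplex=np.array([[s0[0],s0[1]+dy,s0[2],0]]+[[s0[0]+a,s0[1]+dy+b,s0[2]+t,e] for a,b,t,e in [(.008,0,0,0),(0,.01,0,0),(0,0,.05,0),(0,0,0,.003)]]),maxiter=2000))
        if best is None or r.fun<best.fun: best=r
    return best
E
python3 - <<'E'
from fit import *
s=[]
for n in ["top0","scene0"]:
    P=prep(n); r=fit(P,[.535,.02,np.radians(101)]); print(n,len(P),r.x[:2],np.degrees(r.x[2]),r.x[3],r.fun); s.append(r.x)
    z=load(n);W=cloud(z);hsv=cv2.cvtColor(z["p"],cv2.COLOR_RGB2HSV)
    g=toG(W.reshape(-1,3),r.x)
    k=(g[:,2]>.112)&(abs(g[:,0]-.03)<.1)&(g[:,1]<-.037)&(g[:,1]>-.16)
    G=g[k];H=hsv.reshape(-1,3)[k]; w=H[:,1]>80
    print("bar",len(G[w]),G[w].min(0),G[w].max(0)); 
    vx,vy,_,_=cv2.fitLine(G[w][:,:2].astype(np.float32),cv2.DIST_HUBER,0,.01,.01).ravel()
    print("q from line",np.arctan2(vy,-vx) if vx<0 else np.arctan2(-vy,vx), "post",G[~w].mean(0) if (~w).any() else None)
    k=(abs(g[:,0]+.178)<.04)&(abs(g[:,1])<.04)&(g[:,2]>.085); pk=g[k]; print("pipe",pk.min(0),pk.max(0),pk[pk[:,2]>.098].mean(0))
    k=(g[:,2]>.124)&(abs(g[:,0]-.16)<.02)&(abs(g[:,1])<.05); print("stop top",g[k].min(0),g[k].max(0))
E
```

```text
top0 19751 [0.52982982 0.02749957] 101.59465465812765 0.00018249512987953998 3.048787927860653
bar 167 [-0.01268654 -0.06001672  0.11267955] [ 0.07147506 -0.04233175  0.12541117]
q from line -0.11739086 post [ 0.06895585 -0.04731954  0.12127282]
pipe [-0.20630033 -0.0293443   0.08516553] [-0.15052215  0.02692513  0.10748099] [-0.17821524 -0.00087258  0.10148645]
stop top [ 0.1545821  -0.03418272  0.12505646] [0.16381897 0.03495434 0.13377873]
scene0 10658 [0.52026662 0.02193561] 107.12785428581631 -0.0006709399950486422 4.219426719807899
bar 113 [-0.01524416 -0.07453483  0.11249009] [ 0.06738901 -0.06122935  0.12385533]
q from line -9.529054e-05 post [ 0.07186944 -0.06789107  0.11974075]
pipe [-0.2037507  -0.02912099  0.0850966 ] [-0.14526488  0.03119246  0.10644432] [-1.75019903e-01  1.28197549e-04  1.01055157e-01]
stop top [ 0.15523707 -0.04949112  0.12401529] [0.16722733 0.00655275 0.13451131]
```

Run:
```python
from fit import *
s=[.52983,.0275,np.radians(101.595),0]
P=prep("scene0")
for d in [(0,0,0)]: 
    r=fit(P,s); print(r.x,np.degrees(r.x[2]),r.fun)
pts=[]
for sy in(-1,1):
    for a,b in [((-.206,.035,.0615),(.09,.035,.098)),((.09,.035,.098),(.164,.035,.098)),((-.2,.031,.04),(.09,.031,.076)),((.09,.031,.076),(.156,.031,.064))]:
        pts.append(((a[0],sy*a[1],a[2]),(b[0],sy*b[1],b[2])))
pts+=[((.09,-.031,.076),(.09,.031,.076)),((.156,-.035,.129),(.156,.035,.129)),((.156,-.031,.064),(.156,.031,.064)),((.082,-.047,.0),(.082,-.047,.122))]
for n,(x0,y0,x1,y1) in {"top0":(220,190,410,290),"scene0":(250,190,400,310)}.items():
    z=load(n); i=cv2.resize(np.ascontiguousarray(z["p"][y0:y1,x0:x1,::-1]),None,fx=4,fy=4)
    for a,b in pts:
        q=[proj(z,fromG(*t,s)) for t in(a,b)]
        q=[tuple(int(v) for v in ((t-[x0,y0])*4+2)) for t in q]
        cv2.line(i,*q,(255,0,255),1)
    cv2.imwrite(f"pics/ov_{n}.png",i)
```

```text
[ 5.20112860e-01  2.15106324e-02  1.86549960e+00 -6.41464971e-04] 106.8852540017836 4.216336628663729
```

View pics/ov_top0.png

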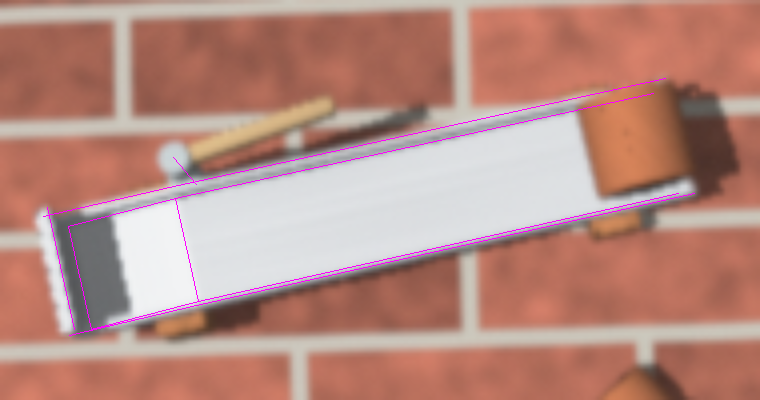

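View pics/ov_scene0.png

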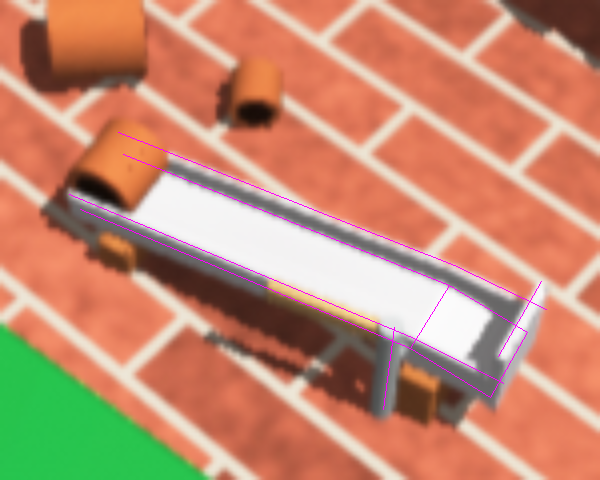

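Overlay agrees to a few mm; I'll refine it with the wrist camera when near. First I make a move helper.

```bash
cat > mv.py <<'E'
import sys,numpy as np
from station import manip
from scipy.spatial.transform import Rotation as R
from fit import fromG
import json,os
def S(): return json.load(open("s.json")) if os.path.exists("s.json") else [.5298,.0275,float(np.radians(101.6)),0]
def go(tgt,yaw_y=None):
    s=manip.sense(); M=R.from_quat(s["tool_rot"]).as_matrix(); d=M.T@(np.array(tgt)-s["tcp_pos"])/.4
    a=np.arctan2(M[1,1],M[0,1]); tw=0 if yaw_y is None else (a-yaw_y)
    tw=(tw+np.pi)%(2*np.pi)-np.pi
    print("t",round(s["t"],2),"tcp",s["tcp_pos"].round(4),"yawy",np.degrees(a).round(2),"F",s["force"].round(1),"units",d.round(4),"twist",round(tw/.5,3),"dist",np.linalg.norm(d*.4).round(3), "zdir",M[:,2].round(4),"gap",round(s["finger_gap"],3))
if __name__=="__main__":
    # args: gx gy z  (gutter frame)
    s=S(); v=list(map(float,sys.argv[1:4])); go(fromG(*v,s),s[2]-np.pi/2)
E
python3 mv.py -.24 0 .24
```

```text
t 0.15 tcp [0.1603 0.6035 0.2415] yawy 75.12 F [ 0.2 -0.7 -0.7] units [-1.5303 -1.6915  0.0062] twist 2.217 dist 0.912 zdir [-7.0e-04 -1.5e-03 -1.0e+00] gap 0.995
```

>>> move_arm:
  deltas:
    - [-0.06,-0.07,0,0.11,0]
    - [-0.12,-0.14,0,0.22,0]
    - [-0.19,-0.21,0,0.33,0]
    - [-0.25,-0.28,0,0.44,0]
    - [-0.31,-0.35,0,0.55,0]
    - [-0.38,-0.42,0,0.66,0]
    - [-0.44,-0.49,0,0.77,0]
    - [-0.5,-0.56,0,0.88,0]

```text
t: 0.82
tcp_pos: [0.2966, 0.3345, 0.2423]
tool_rot: [0.344, 0.939, -0.0, 0.0]
force: [1.0, 0.1, -0.7]
finger_gap: -0.002
```

```bash
python3 mv.py -.24 0 .24
```

```text
t 0.82 tcp [0.2966 0.3345 0.2423] yawy 49.77 F [ 1.   0.1 -0.7] units [-1.4124 -0.5801  0.0059] twist 1.332 dist 0.611 zdir [ 1.e-04 -1.e-04 -1.e+00] gap -0.002
```

>>> move_arm:
  deltas:
    - [-0.09,-0.04,0,0.1,0]
    - [-0.18,-0.07,0,0.2,0]
    - [-0.27,-0.11,0,0.3,0]
    - [-0.36,-0.15,0,0.4,0]
    - [-0.45,-0.18,0,0.5,0]
    - [-0.54,-0.22,0,0.6,0]
    - [-0.63,-0.26,0,0.7,0]
    - [-0.72,-0.3,0,0.8,0]

```text
t: 1.48
tcp_pos: [0.4397, 0.057, 0.2423]
tool_rot: [0.524, 0.852, 0.0, -0.0]
force: [1.4, 1.0, -0.7]
finger_gap: -0.002
```

```bash
python3 mv.py -.29 0 .24
```

```text
t 1.48 tcp [0.4397 0.057  0.2423] yawy 26.82 F [ 1.4  1.  -0.7] units [-0.867  -0.0225  0.0057] twist 0.531 dist 0.347 zdir [-0.e+00  2.e-04 -1.e+00] gap -0.002
```

>>> move_arm:
  deltas:
    - [-0.1,0,0,0.08,0]
    - [-0.2,0,0,0.16,0]
    - [-0.3,-0.01,0,0.24,0]
    - [-0.4,-0.01,0,0.32,0]
    - [-0.5,-0.01,0,0.4,0]
    - [-0.6,-0.02,0,0.48,0]
    - [-0.7,-0.02,0,0.53,0]
    - [-0.8,-0.02,0,0.53,0]

```text
t: 2.15
tcp_pos: [0.5775, -0.2318, 0.242]
tool_rot: [0.631, 0.776, -0.0, -0.0]
force: [-0.3, 0.1, 0.8]
finger_gap: 0.002
```

```bash
cat > snap.py <<'E'
import sys
from h import *
from station import manip
import numpy as np,cv2
def snap(n,out):
    s=manip.sense(); c=manip.get_calibration(n); p,d=manip.snapshot(n)
    np.savez(f"pics/{out}.npz",p=p,d=d,pose=c["pose"],v=c["vfov"],cx=c["cx"],cy=c["cy"],tcp=s["tcp_pos"],rot=s["tool_rot"])
    cv2.imwrite(f"pics/{out}.png",p[:,:,::-1])
if __name__=="__main__": snap(sys.argv[1],sys.argv[2])
E
python3 mv.py -.26 0 .24; python3 snap.py wrist w1; python3 snap.py top t1
```

```text
t 2.15 tcp [ 0.5775 -0.2318  0.242 ] yawy 11.71 F [-0.3  0.1  0.8] units [0.009  0.0136 0.0049] twist 0.004 dist 0.007 zdir [-8.e-04  6.e-04 -1.e+00] gap 0.002
```

View pics/w1.png

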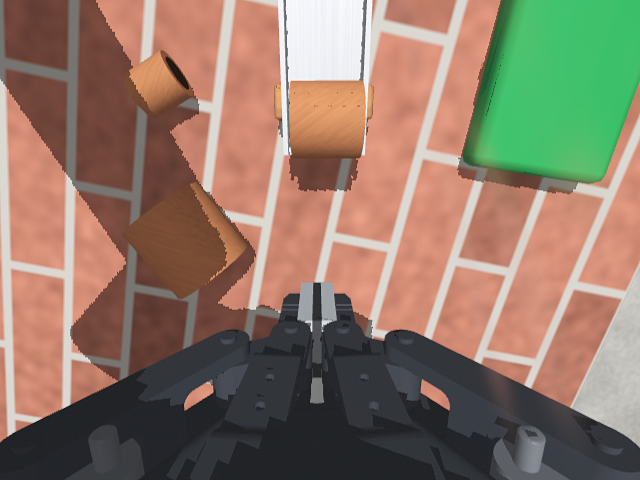

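View pics/t1.png

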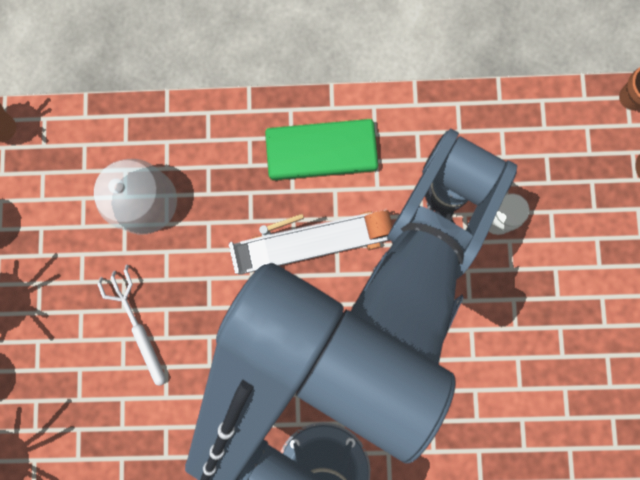

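Run:
```python
from fit import *
from scipy.spatial.transform import Rotation as R
s0=[.5298,.0275,np.radians(101.6),0]
z=load("w1");W=cloud(z); hsv=cv2.cvtColor(z["p"],cv2.COLOR_RGB2HSV)
T=R.from_quat(z["rot"]).as_matrix(); t=(W-z["tcp"])@T
m=(z["d"]>0)&(np.linalg.norm(t,axis=-1)<.06)
Q=t[m]; print("finger pts",len(Q),Q.min(0),Q.max(0))
for a in np.arange(-.03,.03,.004):
    k=Q[(Q[:,2]>a)&(Q[:,2]<a+.004)]
    if len(k): print(round(a,3),len(k),k.min(0).round(4),k.max(0).round(4))
print("brick z",np.median(W[100:200,190:240,2]),np.median(W[200:260,400:460,2]))
# pipe in gutter
g=toG(W.reshape(-1,3),s0); d=z["d"].ravel()>0; H=hsv.reshape(-1,3)
k=d&(abs(g[:,0]+.178)<.045)&(abs(g[:,1])<.045)&(g[:,2]>.085)&(H[:,1]>90); pk=g[k]; print("pipe",len(pk),pk.min(0),pk.max(0))
A=np.c_[2*pk[:,0],2*pk[:,2],np.ones(len(pk))]; sol=np.linalg.lstsq(A,(pk[:,[0,2]]**2).sum(1),rcond=None)[0]; print("circle",sol[:2],np.sqrt(sol[2]+sol[0]**2+sol[1]**2))
# edges of wall tops per row
for r in range(5,80,10):
    k=(hsv[r,:,1]<45)&(hsv[r,:,2]>150)&(W[r,:,2]>.03)
    u=np.where(k)[0]; gg=toG(W[r,u],s0) if len(u) else None
    if len(u): print(r,u.min(),u.max(),gg[0].round(4),gg[-1].round(4),"floor mid",gg[len(gg)//2].round(4), floor(gg[len(gg)//2][0]).round(4))
j=load("top0");Wj=cloud(j); print("jar",Wj[205,512],Wj[210,505])
```

```text
finger pts 14452 [-0.01193088 -0.03866702 -0.05930283] [0.01755156 0.03737392 0.00678982]
-0.03 747 [-0.0115 -0.0176 -0.03  ] [ 0.0124  0.0149 -0.026 ]
-0.026 246 [-0.0114 -0.0077 -0.026 ] [ 0.0116  0.0055 -0.022 ]
-0.022 281 [ 0.0064 -0.0147 -0.022 ] [ 0.0115  0.0124 -0.018 ]
-0.018 351 [ 0.0059 -0.0146 -0.018 ] [ 0.0114  0.0126 -0.014 ]
-0.014 332 [ 0.0059 -0.0147 -0.014 ] [ 0.0117  0.0125 -0.01  ]
-0.01 312 [ 0.0059 -0.0147 -0.01  ] [ 0.0113  0.0125 -0.006 ]
-0.006 290 [ 0.006  -0.0146 -0.006 ] [ 0.0113  0.0123 -0.002 ]
-0.002 255 [ 0.0063 -0.0146 -0.002 ] [0.0115 0.0125 0.002 ]
0.002 159 [ 0.0061 -0.0138  0.002 ] [0.0114 0.0112 0.0059]
0.006 8 [ 0.0102 -0.0043  0.006 ] [0.0107 0.0033 0.0068]
brick z 0.0005088392806350261 0.0005945323137660219
pipe 5483 [-0.20621251 -0.02847765  0.08501503] [-0.15072785  0.02717104  0.10521237]
circle [-0.17858013  0.0739309 ] 0.02928208861418571
5 278 371 [-0.0974  0.0357  0.0758] [-0.0975 -0.0333  0.0768] floor mid [-0.09    0.0011  0.0538] 0.0537
15 278 371 [-0.1035  0.036   0.0745] [-0.1033 -0.0339  0.0746] floor mid [-0.0968  0.0002  0.0532] 0.0528
25 279 370 [-0.1101  0.0354  0.0742] [-0.1101 -0.0334  0.0751] floor mid [-0.1037  0.0009  0.0522] 0.052
35 279 370 [-0.117   0.0355  0.0748] [-0.1159 -0.0342  0.0714] floor mid [-0.1107  0.      0.0513] 0.0511
45 280 369 [-0.1235  0.0351  0.0732] [-0.1231 -0.0336  0.0724] floor mid [-0.1181  0.0008  0.0512] 0.0502
55 280 369 [-0.1299  0.0355  0.0709] [-0.13   -0.0339  0.0719] floor mid [-0.1251 -0.0002  0.0493] 0.0493
65 280 368 [-0.1373  0.0355  0.0722] [-0.1367 -0.0337  0.0702] floor mid [-0.1324  0.0014  0.0474] 0.0484
75 281 368 [-0.144   0.0352  0.0694] [-0.1438 -0.0341  0.0693] floor mid [-0.1404  0.0005  0.0486] 0.0474
jar [ 0.5967898  -0.44479059  0.11204558] [ 0.58584744 -0.42822049  0.11259925]
```

Pose confirmed to about 1 mm (pipe circle at x -178.6, z 74, R 29.3). Descending behind the pipe.

>>> move_arm:
  deltas:
    - [0.03,0.014,0.08,0,0]
    - [0.06,0.014,0.16,0,0]
    - [0.06,0.014,0.24,0,0]
    - [0.06,0.014,0.32,0,0]
    - [0.06,0.014,0.38,0,0]
    - [0.06,0.014,0.41,0,0]
    - [0.06,0.014,0.43,0,0]
    - [0.06,0.014,0.43,0,0]

```text
t: 2.92
tcp_pos: [0.5772, -0.2047, 0.0691]
tool_rot: [0.631, 0.776, -0.0, -0.001]
force: [0.8, 0.9, 0.7]
finger_gap: 0.005
```

```bash
python3 mv.py -.219 0 .071;python3 snap.py wrist w2
```

```text
t 2.92 tcp [ 0.5772 -0.2047  0.0691] yawy 11.82 F [0.8 0.9 0.7] units [ 0.0449  0.0007 -0.0048] twist 0.008 dist 0.018 zdir [-0.0023  0.0013 -1.    ] gap 0.005
```

View pics/w2.png

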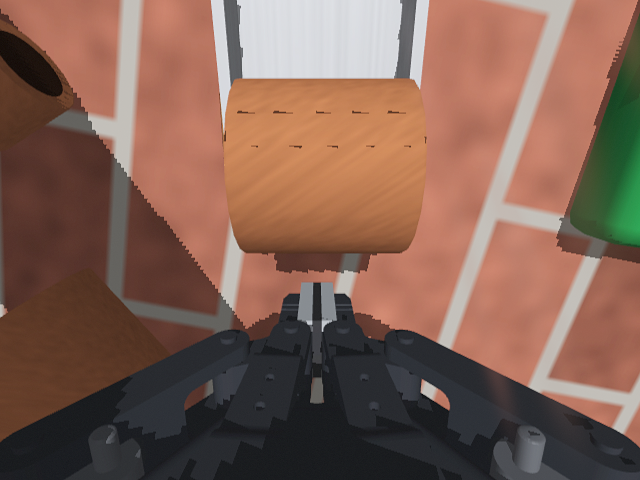

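>>> move_arm:
  deltas:
    - [0.015,0.002,-0.003,0.008,0]
    - [0.03,0.003,-0.005,0.008,0]
    - [0.04,0.003,-0.005,0.008,0]
    - [0.05,0.003,-0.006,0.008,0]
    - [0.06,0.003,-0.007,0.008,0]
    - [0.07,0.003,-0.008,0.008,0]
    - [0.083,0.003,-0.01,0.008,0]
    - [0.097,0.003,-0.012,0.008,0]

```text
t: 3.63
tcp_pos: [0.5711, -0.1667, 0.0753]
tool_rot: [0.632, 0.775, 0.0, 0.0]
force: [0.3, -0.1, -0.1]
finger_gap: 0.003
```

```bash
python3 mv.py -.149 -.001 .080;python3 snap.py wrist w3
```

```text
t 3.63 tcp [ 0.5711 -0.1667  0.0753] yawy 11.56 F [ 0.3 -0.1 -0.1] units [ 0.1239 -0.0012 -0.0118] twist -0.001 dist 0.05 zdir [ 2.e-04 -2.e-04 -1.e+00] gap 0.003
```

View pics/w3.png

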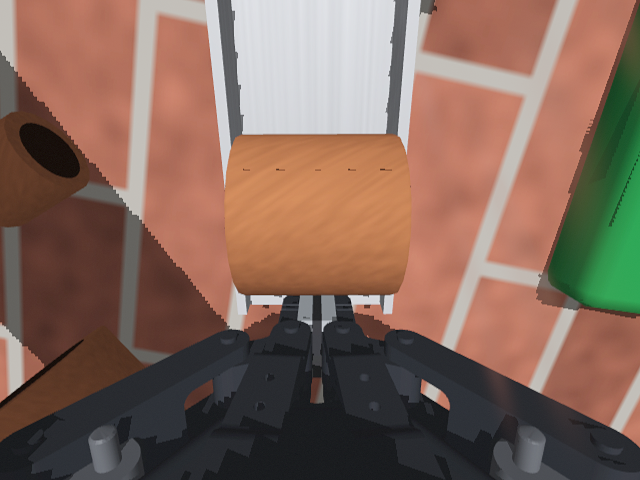

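The pipe (318,215) is off the lip (now visible at v≈305) and square to the fingers. I keep pushing.

>>> move_arm:
  deltas:
    - [0.014,0,-0.002,0,0]
    - [0.028,0,-0.003,0,0]
    - [0.043,0,-0.005,0,0]
    - [0.058,0,-0.007,0,0]
    - [0.073,0,-0.009,0,0]
    - [0.088,0,-0.011,0,0]
    - [0.104,0,-0.013,0,0]
    - [0.12,0,-0.015,0,0]

```text
t: 4.35
tcp_pos: [0.5614, -0.1194, 0.0812]
tool_rot: [0.632, 0.775, 0.0, 0.0]
force: [0.2, -0.0, -0.1]
finger_gap: -0.003
```

>>> move_arm:
  deltas:
    - [0.015,0,-0.002,0,0]
    - [0.03,0,-0.004,0,0]
    - [0.045,0,-0.006,0,0]
    - [0.06,0,-0.008,0,0]
    - [0.075,0,-0.009,0,0]
    - [0.09,0,-0.011,0,0]
    - [0.105,0,-0.013,0,0]
    - [0.12,0,-0.015,0,0]

```text
t: 5.02
tcp_pos: [0.5518, -0.0724, 0.0872]
tool_rot: [0.632, 0.775, -0.0, -0.0]
force: [-0.4, 0.3, 0.4]
finger_gap: 0.001
```

```bash
python3 mv.py -.052 -.001 .092;python3 snap.py wrist w4
```

```text
t 5.02 tcp [ 0.5518 -0.0724  0.0872] yawy 11.57 F [-0.4  0.3  0.4] units [ 0.1258 -0.0011 -0.012 ] twist -0.001 dist 0.051 zdir [-0. -0. -1.] gap 0.001
```

View pics/w4.png

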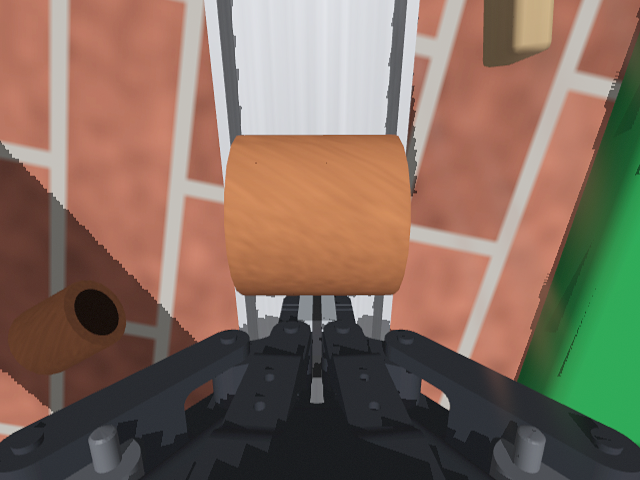

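>>> move_arm:
  deltas:
    - [0.015,0,-0.002,0,0]
    - [0.03,0,-0.004,0,0]
    - [0.045,0,-0.006,0,0]
    - [0.06,0,-0.008,0,0]
    - [0.075,0,-0.009,0,0]
    - [0.09,0,-0.011,0,0]
    - [0.105,0,-0.013,0,0]
    - [0.12,0,-0.015,0,0]

```text
t: 5.73
tcp_pos: [0.5421, -0.0254, 0.0932]
tool_rot: [0.632, 0.775, -0.0, -0.0]
force: [-0.2, -0.8, 0.8]
finger_gap: -0.0
```

>>> move_arm:
  deltas:
    - [0.015,0,-0.002,0,0]
    - [0.03,0,-0.004,0,0]
    - [0.045,0,-0.006,0,0]
    - [0.06,0,-0.008,0,0]
    - [0.075,0,-0.009,0,0]
    - [0.09,0,-0.011,0,0]
    - [0.105,0,-0.013,0,0]
    - [0.12,0,-0.015,0,0]

```text
t: 6.4
tcp_pos: [0.5325, 0.0216, 0.0992]
tool_rot: [0.632, 0.775, -0.0, -0.0]
force: [0.0, -1.1, 0.6]
finger_gap: -0.001
```

```bash
python3 mv.py .051 -.001 .104;python3 snap.py wrist w5
```

```text
t 6.4 tcp [0.5325 0.0216 0.0992] yawy 11.57 F [ 0.  -1.1  0.6] units [ 0.1432 -0.0013 -0.0121] twist -0.001 dist 0.057 zdir [-0.  0. -1.] gap -0.001
```

View pics/w5.png

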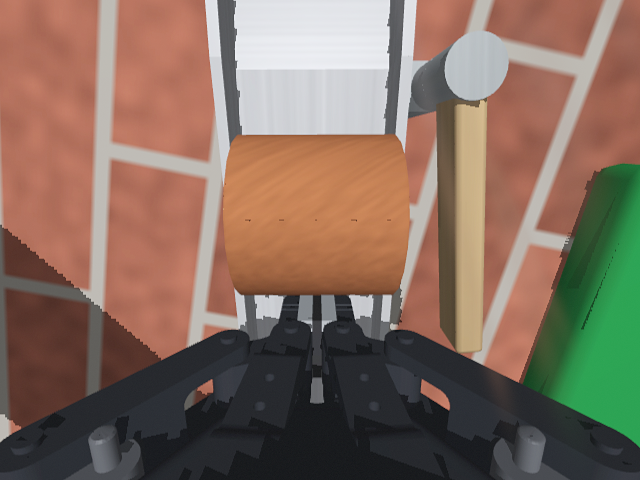

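>>> move_arm:
  deltas:
    - [0.016,0,-0.002,0,0]
    - [0.032,0,-0.004,0,0]
    - [0.048,0,-0.006,0,0]
    - [0.064,0,-0.008,0,0]
    - [0.079,0,-0.01,0,0]
    - [0.094,0,-0.012,0,0]
    - [0.108,0,-0.013,0,0]
    - [0.12,0,-0.014,0,0]

```text
t: 7.12
tcp_pos: [0.5228, 0.0687, 0.1048]
tool_rot: [0.632, 0.775, -0.0, -0.0]
force: [0.3, -0.2, 0.8]
finger_gap: 0.001
```

>>> move_arm:
  deltas:
    - [0.008,0,0,0,0]
    - [0.014,0,0,0,0]
    - [0.02,0,0,0,0]
    - [0.026,0,0,0,0]
    - [0.032,0,0,0,0]
    - [0.038,0,0,0,0]
    - [0.044,0,0,0,0]
    - [0.05,0,0,0,0]

```text
t: 7.78
tcp_pos: [0.519, 0.0878, 0.1047]
tool_rot: [0.632, 0.775, -0.0, -0.0]
force: [0.1, 0.2, -0.5]
finger_gap: -0.002
```

```bash
python3 mv.py .051 -.001 .104;python3 snap.py wrist w6
```

```text
t 7.78 tcp [0.519  0.0878 0.1047] yawy 11.57 F [ 0.1  0.2 -0.5] units [-0.0257 -0.0012  0.0017] twist -0.001 dist 0.01 zdir [-1.e-04  0.e+00 -1.e+00] gap -0.002
```

View pics/w6.png

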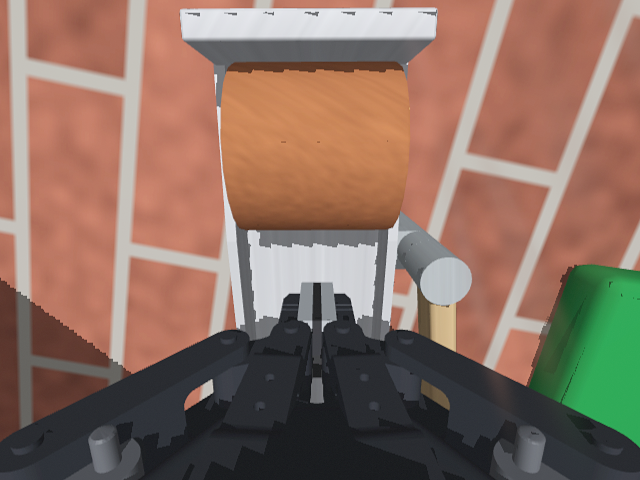

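The pipe sits in the dip against the stop (centre ~ (318,145)). Now I measure the pivot, bar angle and pipe.

Run:
```python
from fit import *
s0=[.5298,.0275,np.radians(101.6),0]
z=load("w5");W=cloud(z);g=toG(W.reshape(-1,3),s0);H=cv2.cvtColor(z["p"],cv2.COLOR_RGB2HSV).reshape(-1,3);d=z["d"].ravel()>0
k=d&(g[:,2]>.115)&(g[:,2]<.128)&(g[:,1]<-.036)&(g[:,1]>-.09)&(g[:,0]>-.03)&(g[:,0]<.1)
bar=g[k&(H[:,1]>60)]; post=g[k&(H[:,1]<=40)&(g[:,0]>.065)]
print("bar",bar.min(0),bar.max(0)); print("post",post.min(0),post.max(0),(post.min(0)+post.max(0))/2)
vx,vy,_,_=cv2.fitLine(bar[:,:2].astype(np.float32),cv2.DIST_HUBER,0,.01,.01).ravel()
print("q",np.arctan(-vy/vx))
z=load("w6");W=cloud(z);g=toG(W.reshape(-1,3),s0);H=cv2.cvtColor(z["p"],cv2.COLOR_RGB2HSV).reshape(-1,3);d=z["d"].ravel()>0
pk=g[d&(H[:,1]>100)&(abs(g[:,1])<.033)&(g[:,0]>.08)&(g[:,2]>.105)&(g[:,0]<.15)]
A=np.c_[2*pk[:,0],2*pk[:,2],np.ones(len(pk))]; sol=np.linalg.lstsq(A,(pk[:,[0,2]]**2).sum(1),rcond=None)[0]; print("pipe",sol[:2],np.sqrt(sol[2]+(sol[:2]**2).sum()),pk.min(0),pk.max(0))
```

```text
bar [-0.01238177 -0.05988904  0.11500009] [ 0.07497185 -0.0409382   0.1229084 ]
post [ 0.07332272 -0.05465967  0.11500224] [ 0.09144159 -0.03600144  0.12470414] [ 0.08238216 -0.04533056  0.11985319]
q -0.10975213
pipe [0.12604694 0.10085293] 0.029144801604142224 [ 0.0982795  -0.02799611  0.11052739] [0.14999749 0.02819273 0.13188196]
```

>>> move_arm:
  deltas:
    - [0,0,-0.08,0,0]
    - [0,0,-0.15,0,0]
    - [-0.04,0.06,-0.16,0,0]
    - [-0.09,0.12,-0.16,0,0]
    - [-0.13,0.18,-0.16,0,0]
    - [-0.13,0.23,-0.16,0,0]
    - [-0.13,0.23,-0.08,0,0]
    - [-0.13,0.23,-0.026,0,0]

```text
t: 8.5
tcp_pos: [0.6216, 0.0547, 0.1148]
tool_rot: [0.632, 0.775, 0.001, 0.001]
force: [-0.5, 0.7, -0.2]
finger_gap: 0.002
```

```bash
python3 mv.py .01 -.088 .115; python3 snap.py wrist w7
cat > arc.py <<'E'
from mv import *
s=S(); st=manip.sense(); M=R.from_quat(st["tool_rot"]).as_matrix()
r=.065
for q in np.arange(-.1,1.6,.1):
    d=.005+.011*abs(np.sin(q))+.0136*abs(np.cos(q))
    c=np.array([.082,-.047])+r*np.array([-np.cos(q),np.sin(q)])-d*np.array([np.sin(q),np.cos(q)])
    print(round(q,2),c.round(4),(M.T@(fromG(*c,.115,s)-st["tcp_pos"])/.4).round(3))
E
python3 arc.py
```

```text
t 8.5 tcp [0.6216 0.0547 0.1148] yawy 11.54 F [-0.5  0.7 -0.2] units [ 0.0044 -0.0185 -0.0006] twist -0.002 dist 0.008 zdir [ 3.5e-03 -3.0e-04 -1.0e+00] gap 0.002
-0.1 [ 0.0193 -0.073 ] [ 0.024 -0.045 -0.013]
0.0 [ 0.017  -0.0656] [ 0.019 -0.064 -0.013]
0.1 [ 0.0154 -0.06  ] [ 0.015 -0.077 -0.013]
0.2 [ 0.0142 -0.0542] [ 0.012 -0.092 -0.012]
0.3 [ 0.0136 -0.0481] [ 0.01  -0.107 -0.012]
0.4 [ 0.0136 -0.0418] [ 0.01  -0.123 -0.012]
0.5 [ 0.0143 -0.0353] [ 0.012 -0.139 -0.012]
0.6 [ 0.0157 -0.0288] [ 0.015 -0.155 -0.012]
0.7 [ 0.0178 -0.0223] [ 0.021 -0.172 -0.012]
0.8 [ 0.0207 -0.016 ] [ 0.028 -0.188 -0.012]
0.9 [ 0.0243 -0.0098] [ 0.037 -0.203 -0.012]
1.0 [ 0.0287 -0.004 ] [ 0.048 -0.218 -0.011]
1.1 [0.0338 0.0014] [ 0.061 -0.231 -0.011]
1.2 [0.0396 0.0063] [ 0.075 -0.243 -0.011]
1.3 [0.0461 0.0105] [ 0.091 -0.254 -0.011]
1.4 [0.0531 0.014 ] [ 0.109 -0.263 -0.011]
1.5 [0.0605 0.0166] [ 0.127 -0.269 -0.011]
```

View pics/w7.png

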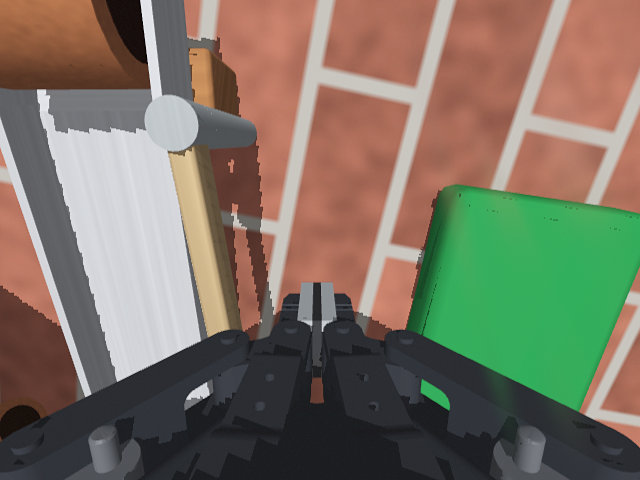

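The fingers stand outside the bar, clear of it. Sweeping along the arc.

>>> move_arm:
  deltas:
    - [0.015,-0.03,0,0,0]
    - [0.018,-0.05,0,0,0]
    - [0.018,-0.065,0,0,0]
    - [0.015,-0.08,0,0,0]
    - [0.012,-0.092,0,0,0]
    - [0.01,-0.107,0,0,0]
    - [0.01,-0.123,0,0,0]
    - [0.012,-0.139,0,0,0]

```text
t: 9.22
tcp_pos: [0.5641, 0.0483, 0.1156]
tool_rot: [0.632, 0.775, 0.0, 0.001]
force: [0.6, -0.4, 0.2]
finger_gap: 0.003
```

```bash
python3 arc.py; python3 mv.py .0143 -.0353 .115; python3 snap.py wrist w8
```

```text
-0.1 [ 0.0193 -0.073 ] [0.015 0.088 0.002]
0.0 [ 0.017  -0.0656] [0.009 0.069 0.002]
0.1 [ 0.0154 -0.06  ] [0.005 0.056 0.002]
0.2 [ 0.0142 -0.0542] [0.002 0.041 0.002]
0.3 [ 0.0136 -0.0481] [0.    0.026 0.002]
0.4 [ 0.0136 -0.0418] [0.    0.01  0.001]
0.5 [ 0.0143 -0.0353] [ 0.002 -0.006  0.001]
0.6 [ 0.0157 -0.0288] [ 0.006 -0.023  0.001]
0.7 [ 0.0178 -0.0223] [ 0.011 -0.039  0.001]
0.8 [ 0.0207 -0.016 ] [ 0.018 -0.055  0.001]
0.9 [ 0.0243 -0.0098] [ 0.027 -0.07   0.001]
1.0 [ 0.0287 -0.004 ] [ 0.038 -0.085  0.001]
1.1 [0.0338 0.0014] [ 0.051 -0.098  0.001]
1.2 [0.0396 0.0063] [ 0.065 -0.11   0.001]
1.3 [0.0461 0.0105] [ 0.081 -0.121  0.001]
1.4 [0.0531 0.014 ] [ 0.099 -0.13   0.001]
1.5 [0.0605 0.0166] [ 0.117 -0.136  0.001]
t 9.22 tcp [0.5641 0.0483 0.1156] yawy 11.55 F [ 0.6 -0.4  0.2] units [ 0.0021 -0.0063  0.0015] twist -0.002 dist 0.003 zdir [ 1.4e-03 -2.0e-04 -1.0e+00] gap 0.003
```

View pics/w8.png

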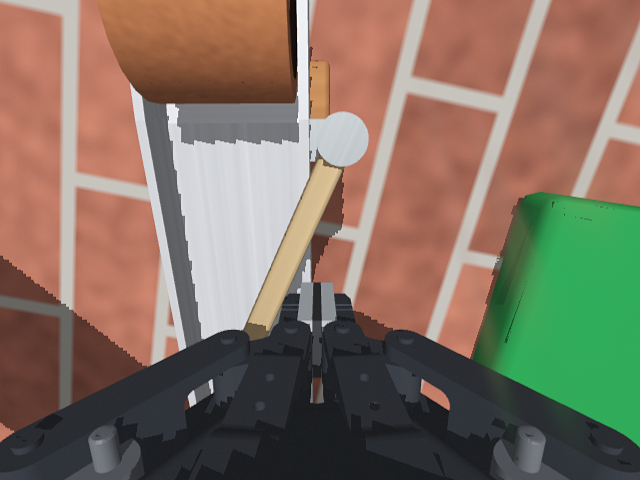

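The bar is swinging ahead of the fingers (from (343,140) to (258,330)). I continue.

>>> move_arm:
  deltas:
    - [0.004,-0.015,0,0,0]
    - [0.008,-0.031,0,0,0]
    - [0.014,-0.047,0,0,0]
    - [0.022,-0.062,0,0,0]
    - [0.032,-0.077,0,0,0]
    - [0.044,-0.091,0,0,0]
    - [0.057,-0.103,0,0,0]
    - [0.064,-0.11,0,0,0]

```text
t: 9.93
tcp_pos: [0.5146, 0.0656, 0.115]
tool_rot: [0.632, 0.775, -0.0, -0.0]
force: [0.7, -0.9, -0.1]
finger_gap: -0.0
```

```bash
python3 arc.py|tail -5; python3 snap.py wrist w9
```

```text
1.1 [0.0338 0.0014] [-0.017  0.014  0.   ]
1.2 [0.0396 0.0063] [-0.002  0.002  0.   ]
1.3 [0.0461 0.0105] [ 0.014 -0.008  0.   ]
1.4 [0.0531 0.014 ] [ 0.032 -0.017  0.   ]
1.5 [0.0605 0.0166] [ 0.05  -0.024  0.   ]
```

View pics/w9.png

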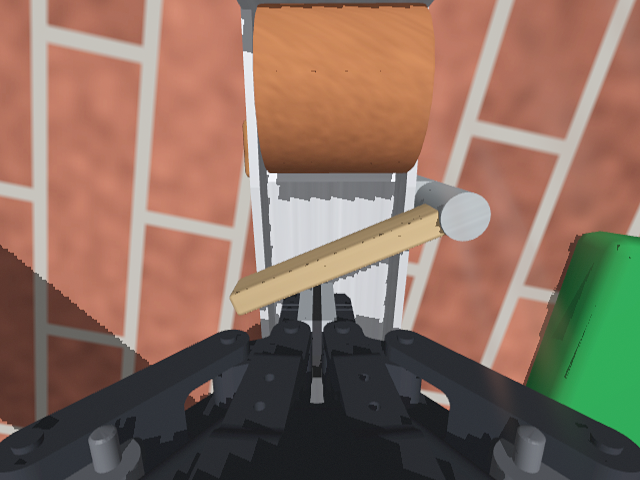

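>>> move_arm:
  deltas:
    - [0.012,-0.008,0,0,0]
    - [0.022,-0.013,0,0,0]
    - [0.032,-0.017,0,0,0]
    - [0.041,-0.021,0,0,0]
    - [0.05,-0.024,0,0,0]
    - [0.056,-0.025,0,0,0]
    - [0.06,-0.025,0,0,0]
    - [0.062,-0.025,0,0,0]

```text
t: 10.65
tcp_pos: [0.5006, 0.0875, 0.115]
tool_rot: [0.632, 0.775, -0.0, -0.0]
force: [-0.3, -1.4, -0.1]
finger_gap: 0.005
```

```bash
python3 arc.py|tail -1; python3 mv.py .066 .018 .115; python3 snap.py wrist w10;cat > bar.py <<'E'
import sys
from fit import *
s0=[.5298,.0275,np.radians(101.6),0]
z=load(sys.argv[1]);W=cloud(z);g=toG(W.reshape(-1,3),s0);H=cv2.cvtColor(z["p"],cv2.COLOR_RGB2HSV).reshape(-1,3);d=z["d"].ravel()>0
bar=g[d&(g[:,2]>.115)&(g[:,2]<.124)&(g[:,1]<.052)&(g[:,1]>-.035)&(g[:,0]>.04)&(g[:,0]<.092)&(H[:,1]>60)]
vx,vy,_,_=cv2.fitLine(bar[:,:2].astype(np.float32),cv2.DIST_HUBER,0,.01,.01).ravel()
print("bar",len(bar),bar.min(0),bar.max(0),"q",np.arctan2(abs(vy),-vx*np.sign(vy)))
pk=g[d&(H[:,1]>100)&(abs(g[:,1])<.033)&(g[:,0]>.095)&(g[:,2]>.108)&(g[:,0]<.15)]
A=np.c_[2*pk[:,0],2*pk[:,2],np.ones(len(pk))]; sol=np.linalg.lstsq(A,(pk[:,[0,2]]**2).sum(1),rcond=None)[0]; print("pipe",sol[:2],np.sqrt(sol[2]+(sol[:2]**2).sum()),pk.min(0),pk.max(0))
E
python3 bar.py w10
```

```text
1.5 [0.0605 0.0166] [-0.01 -0.    0.  ]
t 10.65 tcp [0.5006 0.0875 0.115 ] yawy 11.6 F [-0.3 -1.4 -0.1] units [ 0.0033 -0.0037  0.0001] twist -0.0 dist 0.002 zdir [-0.0011 -0.     -1.    ] gap 0.005
bar 5671 [ 0.07521241 -0.03499523  0.11500496] [0.08740756 0.04965994 0.12264569] q 1.5454744
pipe [0.12605141 0.10088968] 0.02912395254894797 [ 0.09824691 -0.02808626  0.11012147] [0.14999613 0.02820116 0.13205367]
```

View pics/w10.png

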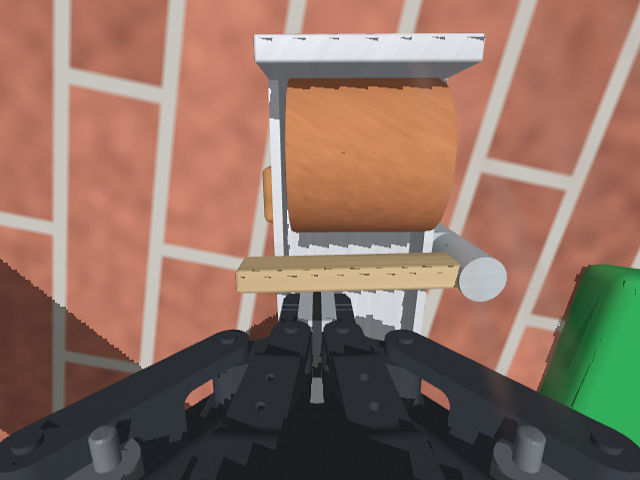

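The bar is at about 1.545 rad. I press 1.5 mm further to the limit, then back off and lift clear.

>>> move_arm:
  deltas:
    - [0.001,0,0,0,0]
    - [0.002,0,0,0,0]
    - [0.003,0,0,0,0]
    - [0.004,0,0,0,0]
    - [0.004,0,0,0,0]
    - [0.004,0,0,0,0]
    - [0.004,0,0,0,0]
    - [0.004,0,0,0,0]

```text
t: 11.37
tcp_pos: [0.5009, 0.0888, 0.1151]
tool_rot: [0.632, 0.775, 0.0, 0.0]
force: [-1.0, -1.0, -0.3]
finger_gap: 0.0
```

>>> move_arm:
  deltas:
    - [-0.01,0,0,0,0]
    - [-0.03,0,0,0,0]
    - [-0.06,0,0,0,0]
    - [-0.1,0,-0.04,0,0]
    - [-0.13,0,-0.1,0,0]
    - [-0.15,0,-0.18,0,0]
    - [-0.15,0,-0.25,0,0]
    - [-0.15,0,-0.25,0,0]

```text
t: 12.03
tcp_pos: [0.5169, 0.0278, 0.2203]
tool_rot: [0.633, 0.774, 0.003, 0.005]
force: [0.8, -0.8, -0.1]
finger_gap: -0.003
```

```bash
python3 mv.py .066 .018 .115; python3 snap.py wrist w11; python3 bar.py w11; python3 snap.py scene s11
```

```text
t 12.03 tcp [0.5169 0.0278 0.2203] yawy 11.47 F [ 0.8 -0.8 -0.1] units [ 0.1589 -0.0169  0.2625] twist -0.005 dist 0.123 zdir [ 0.0118 -0.002  -0.9999] gap -0.003
bar 2179 [ 0.07666126 -0.03492748  0.11755107] [0.0869051  0.04948737 0.1229019 ] q 1.5622379
pipe [0.12589245 0.10087187] 0.029194574292326598 [ 0.09670422 -0.02783617  0.10802248] [0.14999907 0.02813704 0.13276747]
```

View pics/w11.png

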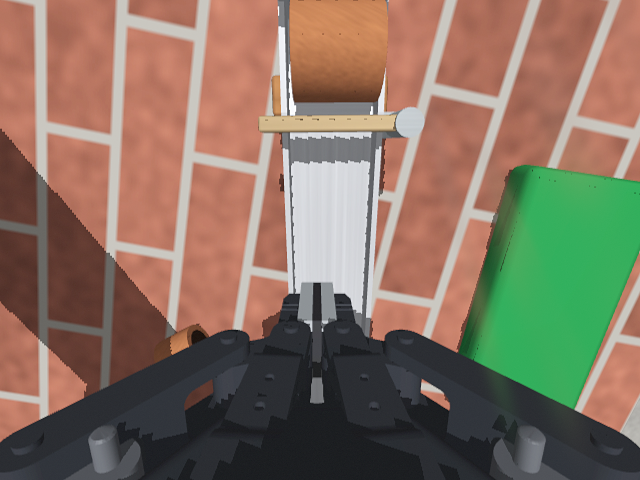

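View pics/s11.png

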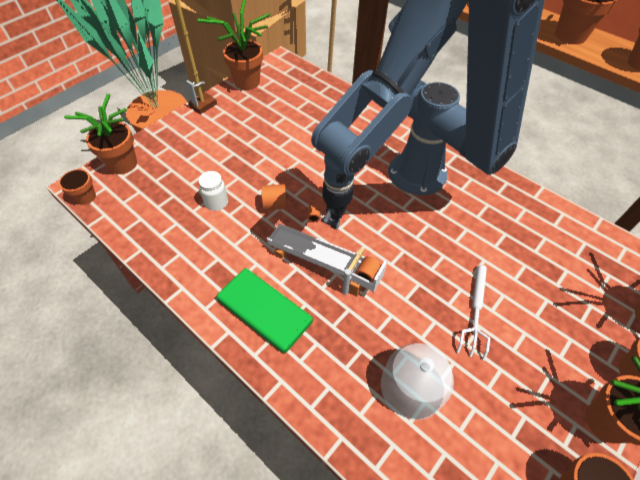

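The bar lies square at (340,123) with the pipe parked behind it. The robot is clear and the bystanders are where they were. Handing in.

```bash
python3 -c "
from station import manip
s=manip.sense();print(s['t'],s['qd'].round(3),s['force'].round(1));print(manip.sign_off())"
```

```text
12.1333 [ 0.013  0.038  0.043  0.    -0.     0.005] [-0.3  0.3 -0.7]
the job is handed in; nothing more can be done
None
```

I pushed the middle-sized pipe up the gutter with shut fingertips, over the crest and into the dip against the top stop. I then swung the keeper bar round to its limit, lifted the arm clear and handed in at about 12.1 s. The hand-in reported no verdict.

- **Pipe:** in the last wrist picture its centre is at x ≈ 126 mm, z ≈ 101 mm in the gutter's frame. It is within about 1 mm of the centre line, and its x had moved only about 0.2 mm since the previous picture.
- **Keeper:** measured at about 1.56 rad after the fingers were withdrawn, against the 1.45 rad needed.
- **Robot:** touching nothing, with wrist force around 1 N, which is noise level.
- **Bystanders:** the jar, kneeling block, cultivator and cloche look unmoved in the last scene picture. I judged this by eye and did not measure it.
- **One disagreement:** the gutter pose fitted from the scene camera alone came out about 5 degrees and 1 cm off the top camera's. I used the top camera's pose, and the wrist camera confirmed it to about 1 mm.

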